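# Release the swing bolt of the clutch-pack clamp

## Task

Open the swing bolt of the clutch-pack clamp: loosen its brass wing nut (anticlockwise) until the nut's collar is clear of the raised horns of the yellow lug, then swing the bolt out of the slot until it comes up against the red stop bar, and leave it resting there. Be gentle: do not drag the nut hard against the horns, do not press hard on the stop, and do not disturb the grease tin, the steel plate or the screwdriver.

Things in the scene. Friction and masses are not known exactly. Their poses are not given: they have to be found in the camera images.
- fixture: Clamp fixture, fixed to the bench: dark steel base plate 280 x 150 x 14 mm with a stack of clutch plates held under a yellow strap. Origin: centre of the plate's underside. z up; x runs lengthwise and is the way the bolt swings out; y is parallel to the bolt's pivot pin, which is at x = 45, y = 0, z = 26 mm. Beside the bolt nothing rises above 83.5 mm (the horns).
- lug: Yellow strap (40 mm wide, top at z = 81 mm) ending in a fork with a 14 mm slot open to +x, where the bolt stands; origin and axes as fixture. At the slot's mouth, x = 57.5 to 62.5 mm, 7 to 20 mm either side of the middle, are two horns 2.5 mm high: they catch the nut's collar until the nut is raised some 5 mm from tight. Over 15 N between collar and horns is a fault.
- bolt: Steel eyebolt, 10 mm thick. Origin: on its pivot pin; z along it to the free end, x the side it swings to. Upright in the slot at the start (it cannot go further back), it swings about its y axis only, out to the stop bar, met somewhere from 0.88 to 1.18 rad from upright. The pivot is stiff (0.25 N m, some 2 N at the free end): the bolt stays where it is left.
- bolt_end (a point): Centre of the bolt's free end, 122 mm from the pivot; at the start 148 mm above the bench. The bare thread sticks out 39 mm above the middle of the nut when that is tight, and less as the nut is raised.
- nut: Brass wing nut on the bolt. Origin: on the bolt's axis, at the underside of its round collar (22 mm across); z along the bolt, x along the wings. Tight: origin 55 mm from the pivot, x along the fixture's x; it starts up to 0.7 rad looser. Each radian anticlockwise (seen from the free end) raises it 2 mm; the thread ends, nut still on, at 5.6 rad. It turns with 0.15 N m and stays where it is left.
- wings (a point): Middle of the nut's wings, on the bolt's axis, 22 mm above nut's origin, same axes. The wings' flat sides, to be gripped, are 14 mm apart; the wings are about 55 mm from tip to tip and reach from 10 to 33 mm above nut's origin (28 mm in the middle 26 mm).
- stop: Stop for the swung-out bolt. Origin: centre of the underside of its fixed steel foot, at x = 86, y = 0, z = 14 mm of fixture, same axes. On the foot a red bar (14 mm thick, 44 mm long along y, axis 35 mm above the bench) is set anywhere from 30 to 52 mm out from the pivot; this setting is not reported. The bar is sprung (1 mm per 12 N). The bolt pressed on it with over 25 N is a fault.
- grease_tin: Bystander: white tin with a green lid, 72 mm across, 65 mm high; origin under its centre.
- steel_plate: Bystander: flat steel ring, 120 mm across, 6 mm thick; origin under its centre.
- screwdriver: Bystander: screwdriver with a yellow handle, lying on the bench.

How it is judged:
On the way, in this order (a step that is already met when the one before it is completed fails the run):
1. the wing nut has been backed off (raised more than 3.5 mm from tight) while the bolt is still in the slot (z of nut in the frame of bolt above 0.0585 m and angle between bolt's own z axis and vertical below 0.15 rad), for 0.1 s.
2. the bolt, swung out of the slot, touches the stop bar (contact force between bolt and stop above 0.5 N and angle between bolt's own z axis and vertical above 0.8 rad), for 0.1 s.
At the end, for the whole second after the job is handed in: The bolt is swung out of the slot (leaning over 0.8 rad from upright) and still rests against the red stop bar (over 0.3 N), the nut still backed off by more than 3.5 mm from tight, the bolt not moving (angle between bolt's own z axis and vertical above 0.8 rad and contact force between bolt and stop above 0.3 N and z of nut in the frame of bolt above 0.0585 m and angular speed of bolt below 0.1 rad/s); the robot touches nothing.
It fails at once if the nut is dragged against the lug's horns with more than 15 N (contact force between bolt and lug above 15 N).
It fails at once if the bolt is pressed on the stop with more than 25 N (contact force between bolt and stop above 25 N).
It fails at once if a bystander is moved by more than 20 mm (distance of any of grease_tin, steel_plate, screwdriver from where it was at the start of the episode above 0.02 m).
It also fails if it takes over 72 s, if anything falls off the work surface, if the arm or the gripper's body presses on something with over 40 N, if the wrist force passes 120 N, or if a joint passes its speed limit or range.

## Robot

A 7-joint arm with a two-finger parallel gripper is mounted at the origin on the work surface. World frame = base frame: x ahead of the robot, y to its left, z up, the work surface at z = 0. Lengths are in m, angles in rad, forces in N, time in s.
With the tool pointing down it reaches from about 0.425 to 1.025 m from the base axis. Payload 9.4 kg.
Tool frame: the origin (TCP) lies on the centre line of the jaws, within the pads' length; the fingertips stand 8 mm ahead of it and the grasp point (between the pads) lies 11 mm behind it; z points along the fingers, y is the direction in which the jaws open and shut (so a half turn about z gives the same grasp; the last joint's range is limited). The gripper opens to 93 mm and grips with 3 to 60 N. Pads are 15 mm wide; open, the fingers measure 128 mm over their backs; the gripper's body (75 mm by 188 mm) begins 65 mm behind the grasp point.
Start: joints at [1.243, 0.599, -0.003, 1.599, 0.002, 0.943, -0.08], TCP at [0.18, -0.702, 0.227] pointing down, gripper open.
Joint ranges: [-2.57, 2.57], [-0.35, 1.97], [-1.29, 1.29], [0.11, 2.56], [-1.05, 4.19], [0.11, 1.86], [-2.63, 2.63]. Speed limits (rad/s): [2.22, 2.22, 3.01, 3.01, 3.14, 3.14, 3.14].

## Interface

Orientations are given as a unit quaternion [x, y, z, w].
In Python, from bench import bot gives the robot as it stands.
- The arm moves only by the tool step_arm, never from a script. Its argument "plan" is one flat list of numbers, 5 for each row, row after row: the shift along the tool's x, y, z as a fraction of full scale, then the turn about the tool's z as a fraction of full scale, then the gripper's target within -1 to 1 (fully open at 1, half-way at 0, shut at -1). A call has 1 to 10 rows; each row is the pose to reach, as a shift and turn from the pose commanded when the call began, along the tool's axes at that moment, turning the shorter way round; what a row does not reach only later rows make up. Full scale, the value 1, is 120 mm for a shift and pi rad for a turn. A row lasts 1/12 s, in which the tool goes at most 41.7 mm and 7.16 degrees, less where a joint would pass 70% of its speed; a pose out of reach is approached as far as the arm can. A call with a number of a shift or a turn outside -1 to 1 is refused whole. A call with a gripper value outside its range is refused whole. The fingers move at their own pace and stop on an object; "newtons" is the grip in N (left out, the last holds). Time passes only in rows, so rows that repeat a pose let the fingers close. It gives the time, the measured TCP pose, the force and the opening at its end, in the units of the state.
- bot.get_state(): the state, without advancing time (a new reading comes with each control period).
- bot.read_camera(name): name is "side" or "top"; returns the picture (420x560x3 uint8, red, green, blue); there is no depth.
- bot.camera_info(name): a dict with "intrinsics" (3x3 intrinsics, pixels), "rvec" (rotation vector, rad) and "tvec" (3), from world to camera coordinates, as OpenCV has them. Camera axes: x right, y down, z forward; pixel columns grow to the right and rows downward; lengths in m; the calibration is good to about 2 mm. A picture is of the moment at which its call begins. camera_info takes no time and is no camera call.
- bot.close_job(): hands the job in, once; it reports no verdict.
Trained networks look in the newest picture that a camera, given by its name, has taken for a name from the list of things; names that differ only in an ending like _2 or _b are one class to them, and where a whole thing is asked for, a point or a joint stands for the part that bears it (a point fixed in the world has none). Each returns a list of dicts, best first, with "p" (0 to 1); they miss things now and then, are a little off and sometimes report something else, mostly with a low value. They report only what shows in the picture. A call takes as long as a camera call.
- bot.find_in(thing, camera): "box" ([left, top, width, height] as shares, 0 to 1, of the picture: columns of its width, rows of its height, round what is visible of it).
- bot.outline_of(thing, camera): "mask" (420x560 bool, what is visible of it) and "box" ([left, top, width, height] as shares, 0 to 1, of the picture: columns of its width, rows of its height, round what is visible of it).
The state is a dict: "time": time; "q": joint angles; "joint_vel": joint speeds; "effort": joint torques, N m; "position": TCP position; "eef_rot": TCP orientation; "force": force on the tool from outside, world axes, zero at the start; "ft_torque": the same for the moment, N m; "width": opening from 0.0 (shut) to 1.0 (fully open).
Only numpy, scipy, OpenCV 4.12 (cv2) and the standard library are available. Lean on these libraries where they do the work, as an engineer would, in place of code of your own. Each camera call takes 0.05 s, during which the arm holds its last target.

## Working session

There is one attempt and no reset: what is moved stays moved. The work goes in short steps, Python scripts to look and compute and a tool call to move; the robot and the scene stay as the last step left them, time stands still between calls to the robot, and variables do not carry over. Pictures are saved under pics/ and viewed, and the job is handed in when it is done.

Besides the shell and the picture viewer there is one more tool, called after "Call:" by a JSON object that holds its "op" and its "data". step_arm: Moves the arm, as the interface text tells. Its arguments: {"type":"object","properties":{"plan":{"type":"array"},"newtons":{"type":"number"}},"required":["plan"]}

```bash
mkdir -p pics; ls; cat > h.py <<'E'
import numpy as np,cv2
from bench import bot
def save(cam,name):
    im=bot.read_camera(cam); cv2.imwrite('pics/'+name+'.png',cv2.cvtColor(im,cv2.COLOR_RGB2BGR)); return im
def cam(c):
    i=bot.camera_info(c); return np.array(i['intrinsics'],float),np.array(i['rvec'],float).reshape(3,1),np.array(i['tvec'],float).reshape(3,1)
def proj(c,P):
    K,r,t=cam(c); return cv2.projectPoints(np.array(P,float).reshape(-1,1,3),r,t,K,None)[0].reshape(-1,2)
def ray(c,uv):
    K,r,t=cam(c); R=cv2.Rodrigues(r)[0]; d=R.T@np.linalg.inv(K)@np.array([uv[0],uv[1],1.]); return (-R.T@t).ravel(),d/np.linalg.norm(d)
def atz(c,uv,z):
    o,d=ray(c,uv); return o+d*(z-o[2])/d[2]
def tri(uv1,uv2):
    o1,d1=ray('side',uv1);o2,d2=ray('top',uv2)
    A=np.stack([d1,-d2],1); s=np.linalg.lstsq(A,o2-o1,rcond=None)[0]
    a=o1+s[0]*d1;b=o2+s[1]*d2; return (a+b)/2,np.linalg.norm(a-b)
E
python3 - <<'E'
from h import *
np.set_printoptions(precision=4,suppress=True)
print(bot.get_state())
for c in('side','top'):
    save(c,c+'0'); K,r,t=cam(c); print(c,K.tolist(),(-cv2.Rodrigues(r)[0].T@t).ravel())
    for n in('fixture','lug','bolt','bolt_end','nut','wings','stop'):
        for d in bot.find_in(n,c)[:2]:
            b=np.array(d['box'])*[560,420,560,420]; print(c,n,round(d['p'],2),b.round(1))
E
```

```text
pics
{'time': 0.0, 'q': array([ 1.2433,  0.6001, -0.0026,  1.6001,  0.0018,  0.9429, -0.0798]), 'joint_vel': array([-0.0004,  0.0013,  0.0004,  0.0016,  0.0008, -0.0007,  0.001 ]), 'effort': array([  0.0007, -76.5081,   1.4979, -25.2352,  -0.0523,   0.0169,
         0.0002]), 'position': array([ 0.1798, -0.7019,  0.2258]), 'eef_rot': array([ 0.9921,  0.1251, -0.0002, -0.0008]), 'force': array([-0.0754, -0.7632,  0.081 ]), 'ft_torque': array([-0.0387,  0.033 ,  0.0144]), 'width': 0.9986641089362506}
side [[385.4658900721487, 0.0, 280.6182127432208], [0.0, 385.4658900721487, 215.5583811851939], [0.0, 0.0, 1.0]] [0.143  0.5692 0.5538]
side fixture 0.8 [211.3 208.5 137.6 113.1]
side lug 0.71 [224.4 232.   87.   45.3]
side bolt 0.63 [288.9 204.3  18.5  48.5]
side bolt_end 0.85 [291.7 203.5  10.1  52. ]
side nut 0.63 [294.  219.4  12.   14.5]
side nut 0.37 [ 64.1 321.6 100.3  19.3]
side wings 0.75 [292.8 207.7  11.2  50.3]
side wings 0.55 [287.5 219.   16.4  15.2]
side stop 0.76 [298.5 239.7  25.8  21.4]
top [[405.17394378696815, 0.0, 284.7167531918605], [0.0, 405.17394378696815, 209.40457584208994], [0.0, 0.0, 1.0]] [0.4921 0.0034 1.1716]
top fixture 0.84 [234.9 185.7 105.1  68.5]
top lug 0.6 [240.7 201.8  69.3  25.7]
top bolt 0.3 [238.7 200.1  72.8  30.8]
top bolt_end 0.42 [293.8 216.1  22.   13.9]
top bolt_end 0.4 [238.2 187.9 102.5  64.2]
top nut 0.57 [299.6 217.   15.    8.7]
top wings 0.51 [294.2 219.3  19.8   7.4]
top stop 0.77 [307.9 217.1  20.6  17.3]
```

```bash
python3 - <<'E'
import cv2
a=cv2.imread('pics/side0.png')[190:330,190:370];b=cv2.imread('pics/top0.png')[170:270,215:355]
cv2.imwrite('pics/side0c.png',cv2.resize(a,None,fx=4,fy=4,interpolation=cv2.INTER_CUBIC))
cv2.imwrite('pics/top0c.png',cv2.resize(b,None,fx=5,fy=5,interpolation=cv2.INTER_CUBIC))
E
```

```text
(no output)
```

View pics/side0c.png

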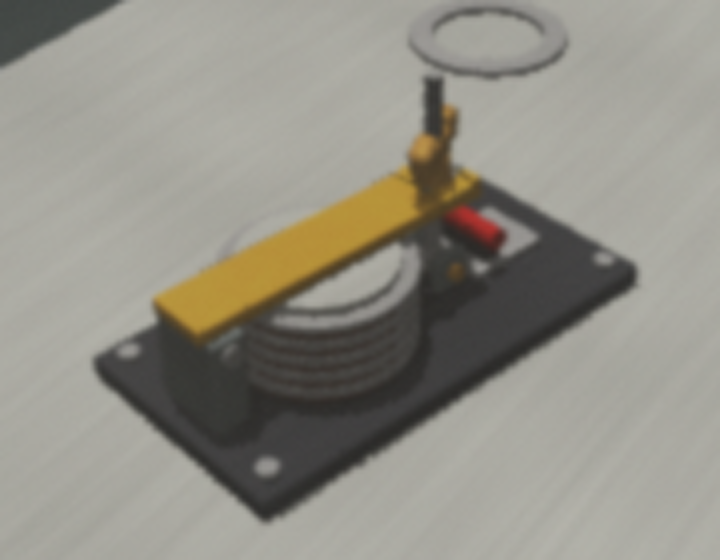

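View pics/top0c.png

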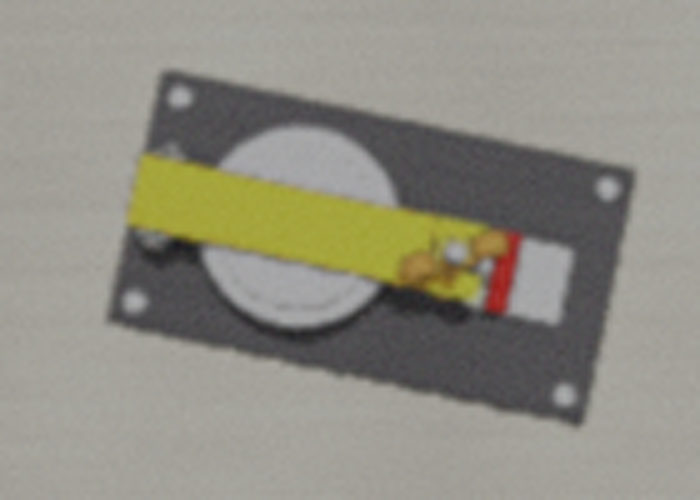

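View pics/side0.png

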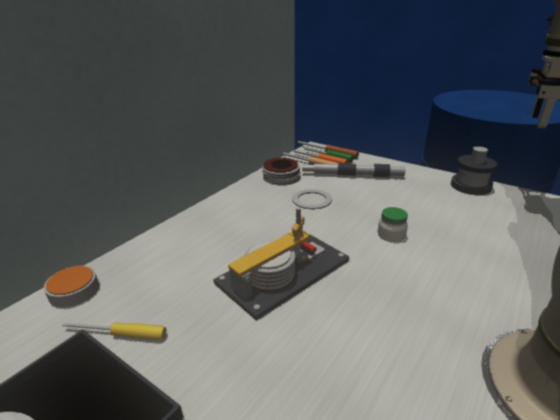

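View pics/top0.png

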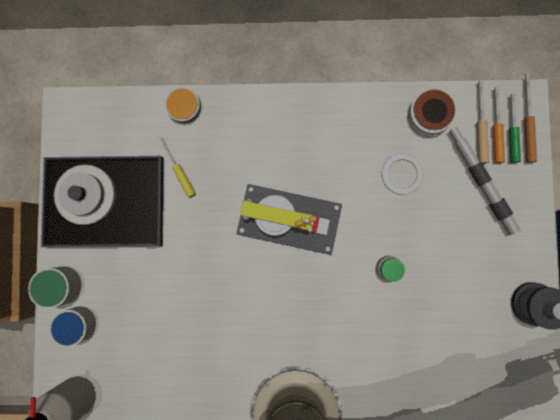

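```bash
python3 - <<'E'
from h import *
from scipy.optimize import least_squares
np.set_printoptions(precision=4,suppress=True)
T=lambda p:(np.array(p)-2)/5+[215,170]
S=lambda p:(np.array(p)-1.5)/4+[190,190]
hx,hy=.14,.075
# fixture x-> image right(top). y = image up
top={(-hx,hy):T((163,70)),(hx,hy):T((634,172)),(hx,-hy):T((585,424)),(-hx,-hy):T((110,320))}
side={(-hx,hy):None}
def W(p,pts):
    c,s=np.cos(p[2]),np.sin(p[2]); pts=np.array(pts,float)
    return np.c_[p[0]+c*pts[:,0]-s*pts[:,1],p[1]+s*pts[:,0]+c*pts[:,1],pts[:,2]]
tp=[(a,b,.014) for a,b in top]; tv=np.array(list(top.values()))
f=lambda p:(proj('top',W(p,tp))-tv).ravel()
r=least_squares(f,[.5,0,-1.7]); print(r.x,np.abs(r.fun).max())
allp=[(sx*hx,sy*hy,.014) for sx in(-1,1) for sy in(-1,1)]
print(np.array(allp)[:,:2].tolist(),((proj('side',W(r.x,allp))-190)*4+1.5).tolist())
# side joint
sv=np.array([S((95,358)),S((266,505)),S((636,265))])
P=proj('side',W(r.x,allp)); idx=[int(np.argmin(np.linalg.norm(P-v,axis=1))) for v in sv]; print(idx)
sp=[allp[i] for i in idx]
g=lambda p:np.r_[(proj('top',W(p,tp))-tv).ravel(),(proj('side',W(p,sp))-sv).ravel()]
r2=least_squares(g,r.x);print(r2.x,r2.fun)
for p in(r.x,r2.x):
  q=W(p,[(.045,0,.148),(.045,0,.103)])
  print('end,wings',q,proj('top',q)*1,((proj('top',q)-[215,170])*5+2).tolist(),((proj('side',q)-190)*4+1.5).tolist())
print('tri end',tri(S((433,78)),T((455,250))))
a=atz('top',T((418,268)),.108);b=atz('top',T((490,244)),.108);d=b-a
print('wing mid',(a+b)/2,'len',np.linalg.norm(d),'ang',np.arctan2(d[1],d[0]),np.arctan2(d[1],d[0])-r2.x[2])
E
```

```text
[ 0.5438  0.0143 -1.7924] 1.0132016748513024
[[-0.14, -0.075], [-0.14, 0.075], [0.14, -0.075], [0.14, 0.075]] [[260.14543286193384, 504.8334808198117], [87.11006052491257, 355.2914362840784], [637.8459727853456, 264.11806071661124], [455.58925837700053, 162.0348957415316]]
[1, 0, 2]
[ 0.5429  0.0137 -1.7869] [-0.1954  0.0971  1.1395 -0.5836  0.5502  0.6355 -0.6664  1.1357 -1.423
 -0.4081 -0.4567  0.0867  0.8036 -0.4273]
end,wings [[ 0.5339 -0.0296  0.148 ]
 [ 0.5339 -0.0296  0.103 ]] [[305.9209 220.1154]
 [305.3788 220.819 ]] [[456.6044300922483, 252.57688132201704], [453.8941358735549, 256.0950288250386]] [[431.3957688836847, 72.78056187955144], [430.96490848312146, 144.2732142443864]]
end,wings [[ 0.5332 -0.0302  0.148 ]
 [ 0.5332 -0.0302  0.103 ]] [[306.1813 220.3946]
 [305.6283 221.0866]] [[457.9064400835405, 253.97324564780615], [455.1412689697399, 257.4329069102847]] [[433.1826253519348, 72.64784922652564], [432.7031887103599, 144.13648379810843]]
tri end (array([ 0.5343, -0.0296,  0.1447]), np.float64(0.0024626760985531834))
wing mid [ 0.5338 -0.0295  0.108 ] len 0.03982939424162838 ang -1.259103452092263 0.5278046691741338
```

Call:
{"op": "step_arm", "data": {"plan": [0.85,-0.938,0,0,1,0.85,-0.938,0,0,1,0.85,-0.938,0,0,1,0.85,-0.938,0,0,1,0.85,-0.938,0,0,1]}}

```text
time: 1.22
position: [0.2549, -0.5626, 0.227]
eef_rot: [0.992, 0.128, 0.001, -0.001]
force: [-0.5, 0.5, 0.2]
width: 0.996
```

Call:
{"op": "step_arm", "data": {"plan": [0.85,-0.938,0,0,1,0.85,-0.938,0,0,1,0.85,-0.938,0,0,1,0.85,-0.938,0,0,1,0.85,-0.938,0,0,1]}}

```text
time: 1.63
position: [0.3248, -0.4288, 0.2269]
eef_rot: [0.992, 0.128, 0.001, -0.001]
force: [-0.7, 0.1, -0.1]
width: 1.002
```

Call:
{"op": "step_arm", "data": {"plan": [0.85,-0.938,0,0,1,0.85,-0.938,0,0,1,0.85,-0.938,0,0,1,0.85,-0.938,0,0,1,0.85,-0.938,0,0,1]}}

```text
time: 2.05
position: [0.3955, -0.295, 0.2269]
eef_rot: [0.992, 0.128, 0.001, -0.001]
force: [-0.3, -0.4, -0.1]
width: 0.996
```

Call:
{"op": "step_arm", "data": {"plan": [0.85,-0.938,0,0,1,0.85,-0.938,0,0,1,0.85,-0.938,0,0,1,0.85,-0.938,0,0,1,0.85,-0.938,0,0,1]}}

```text
time: 2.47
position: [0.4666, -0.1609, 0.2269]
eef_rot: [0.992, 0.128, 0.001, -0.0]
force: [0.3, -0.4, 0.2]
width: 0.998
```

```bash
python3 - <<'E'
from h import *
np.set_printoptions(precision=4,suppress=True)
s=bot.get_state();print(s['time'],s['q'],s['position'],s['eef_rot'],s['force'])
p=[.5435,.014,-1.79]
T=lambda p:(np.array(p)-2)/5+[215,170]
a=atz('top',T((506,272)),.04);d=a[:2]-[.5337,-.030];print('bar',a,d@[np.cos(p[2]),np.sin(p[2])],d@[-np.sin(p[2]),np.cos(p[2])])
for dd in(.030,.04,.046,.052):
  R=np.hypot(dd,.009);print(dd,np.arctan2(dd,.009)-np.arcsin(.012/R))
E
```

```text
2.4667 [ 0.2888  0.3251 -0.0914  2.1161  0.0426  0.7002 -1.1441] [ 0.4666 -0.1609  0.2269] [ 0.9917  0.1282  0.0012 -0.0005] [ 0.2829 -0.4212  0.1753]
bar [ 0.5272 -0.0605  0.04  ] 0.031129061928162203 0.0003085403966128579
0.03 0.8861564843198939
0.04 1.0524504530190868
0.046 1.1186868006071289
0.052 1.1700220313827696
```

Call:
{"op": "step_arm", "data": {"plan": [0.818,-0.913,0,-0.03,1,0.818,-0.913,0,-0.07,1,0.818,-0.913,0,-0.1,1,0.818,-0.913,0,-0.14,1,0.818,-0.913,0,-0.17,1,0.818,-0.913,0,-0.21,1,0.818,-0.913,0,-0.24,1,0.818,-0.913,0,-0.28,1,0.818,-0.913,0,-0.31,1,0.818,-0.913,0,-0.34,1]}}

```text
time: 3.3
position: [0.5318, -0.0365, 0.2266]
eef_rot: [0.789, 0.614, -0.0, 0.0]
force: [0.5, 0.4, -0.1]
width: 1.001
```

Call:
{"op": "step_arm", "data": {"plan": [0,0,0,-0.03,1,0,0,0,-0.07,1,0,0,0,-0.1,1,0,0,0,-0.14,1,0,0,0,-0.176,1,0,0,0,-0.176,1,0,0,0,-0.176,1]}}

```text
time: 3.88
position: [0.5316, -0.0361, 0.2265]
eef_rot: [0.595, 0.803, -0.0, -0.0]
force: [0.3, 0.5, -0.9]
width: 1.003
```

```bash
python3 - <<'E'
from h import *
np.set_printoptions(precision=4,suppress=True)
s=bot.get_state();print(s['time'],s['q'],s['position'],s['eef_rot'],s['force'],2*np.arctan2(s['eef_rot'][1],s['eef_rot'][0]))
a=save('side','side1');b=save('top','top1')
a=a[150:330,230:410];cv2.imwrite('pics/side1c.png',cv2.resize(a[:,:,::-1],None,fx=3,fy=3,interpolation=cv2.INTER_CUBIC))
b=b[170:290,230:390];cv2.imwrite('pics/top1c.png',cv2.resize(b[:,:,::-1],None,fx=4,fy=4,interpolation=cv2.INTER_CUBIC))
E
```

```text
3.8833 [ 0.3536  0.4146 -0.5336  2.0152  0.2938  0.7862 -0.0573] [ 0.5316 -0.0361  0.2265] [ 0.5953  0.8035 -0.0001 -0.    ] [ 0.297   0.4724 -0.868 ] 1.8662915371568984
```

View pics/side1c.png

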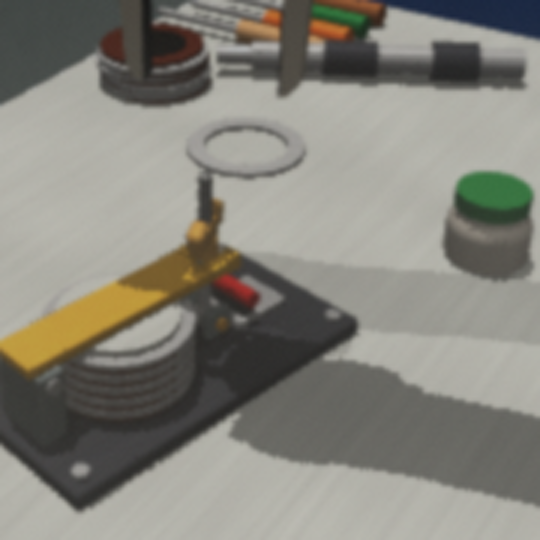

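View pics/top1c.png

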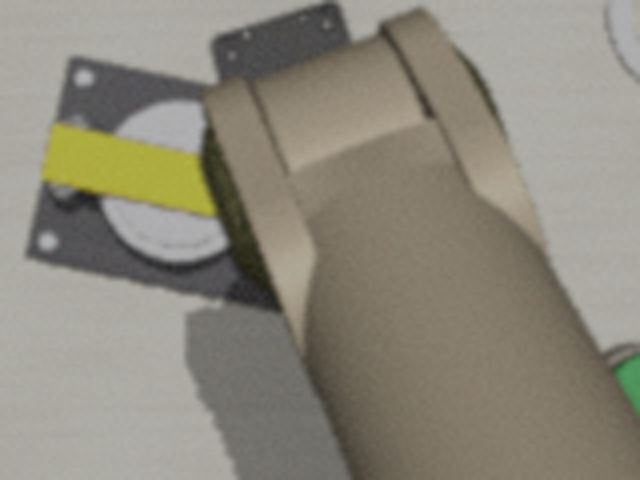

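Call:
{"op": "step_arm", "data": {"plan": [0.044,0.032,0.2,0,1,0.044,0.032,0.4,0,1,0.044,0.032,0.6,0,1,0.044,0.032,0.8,0,1,0.044,0.032,0.98,0,1,0.044,0.032,0.98,0,-0.3,0.044,0.032,0.98,0,-0.3,0.044,0.032,0.98,0,-0.3], "newtons": 10}}

```text
time: 4.65
position: [0.534, -0.0281, 0.1099]
eef_rot: [0.593, 0.805, 0.0, 0.0]
force: [-0.5, 0.9, 0.1]
width: 0.832
```

```bash
cat > look.py <<'E'
import sys
from h import *
np.set_printoptions(precision=4,suppress=True)
n=sys.argv[1]
s=bot.get_state();print(s['time'],s['q'],s['position'],s['eef_rot'],s['force'],s['ft_torque'],s['width'],'psi',2*np.arctan2(s['eef_rot'][1],s['eef_rot'][0]))
a=save('side','side'+n)
a=a[170:300,225:395];cv2.imwrite('pics/side%sc.png'%n,cv2.resize(a[:,:,::-1],None,fx=4.5,fy=4.5,interpolation=cv2.INTER_CUBIC))
E
python3 look.py 2
```

```text
4.65 [ 0.2411  0.5728 -0.4213  2.1178  0.4497  0.5357 -0.2119] [ 0.534  -0.0281  0.1099] [0.5933 0.805  0.0002 0.0004] [-0.4562  0.9212  0.1237] [-0.0307 -0.1053 -0.0113] 0.8319951028991893 psi 1.8712087720598125
```

View pics/side2c.png

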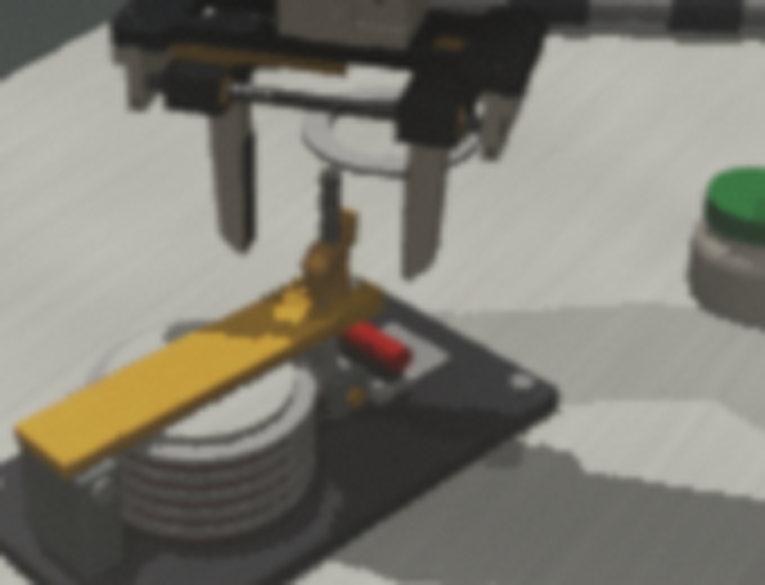

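Call:
{"op": "step_arm", "data": {"plan": [-0.012,0,0.058,0,-0.3,-0.012,0,0.058,0,-0.3,-0.012,0,0.058,0,-0.3,-0.012,0,0.058,0,-0.5,-0.012,0,0.058,0,-0.5,-0.012,0,0.058,0,-0.5,-0.012,0,0.058,0,-0.5,-0.012,0,0.058,0,-0.5], "newtons": 10}}

```text
time: 5.37
position: [0.5339, -0.0296, 0.1021]
eef_rot: [0.593, 0.805, 0.0, 0.0]
force: [0.3, -0.6, -0.1]
width: 0.26
```

```bash
python3 look.py 3
```

```text
5.3667 [ 0.2365  0.5846 -0.4116  2.1227  0.4607  0.5197 -0.2183] [ 0.5339 -0.0296  0.1021] [0.5931 0.8051 0.     0.    ] [ 0.3449 -0.6008 -0.1029] [-0.0686 -0.1037 -0.0286] 0.25967643681168756 psi 1.8718435252090255
```

View pics/side3c.png

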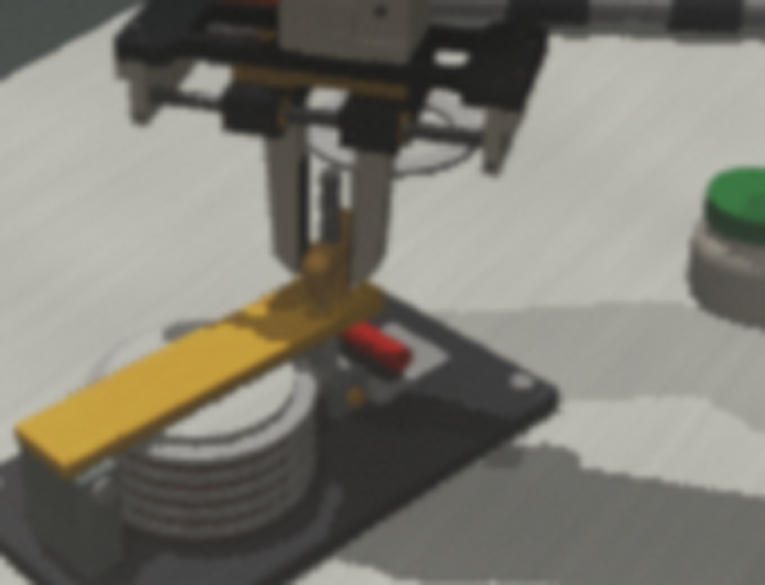

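Call:
{"op": "step_arm", "data": {"plan": [0,0,0,0,-0.68,0,0,0,0,-0.75,0,0,0,0,-0.85,0,0,0,0,-1,0,0,0,0,-1], "newtons": 10}}

```text
time: 5.83
position: [0.534, -0.0295, 0.1021]
eef_rot: [0.593, 0.805, 0.0, 0.0]
force: [1.4, -0.0, -0.4]
width: 0.205
```

```bash
python3 look.py 4
```

```text
5.8333 [ 0.2364  0.5847 -0.4116  2.1226  0.4607  0.5195 -0.2183] [ 0.534  -0.0295  0.1021] [0.593  0.8052 0.0001 0.0001] [ 1.4252 -0.0037 -0.3553] [ 0.0242 -0.344   0.0033] 0.20466005518108832 psi 1.8719679859603455
```

Call:
{"op": "step_arm", "data": {"plan": [0,0,0,0,-1,0,0,0,0,-1,0,0,0,0,-1], "newtons": 20}}

```text
time: 6.13
position: [0.534, -0.0295, 0.1021]
eef_rot: [0.593, 0.805, 0.0, 0.0]
force: [1.3, 1.0, -0.0]
width: 0.193
```

```bash
python3 look.py 5
```

```text
6.1333 [ 0.2365  0.5847 -0.4116  2.1226  0.4607  0.5195 -0.2183] [ 0.534  -0.0295  0.1021] [0.593  0.8052 0.0002 0.0001] [ 1.3147  1.0031 -0.0485] [ 0.0492 -0.4209 -0.0048] 0.19273271304509415 psi 1.8719319605203208
```

View pics/side5c.png

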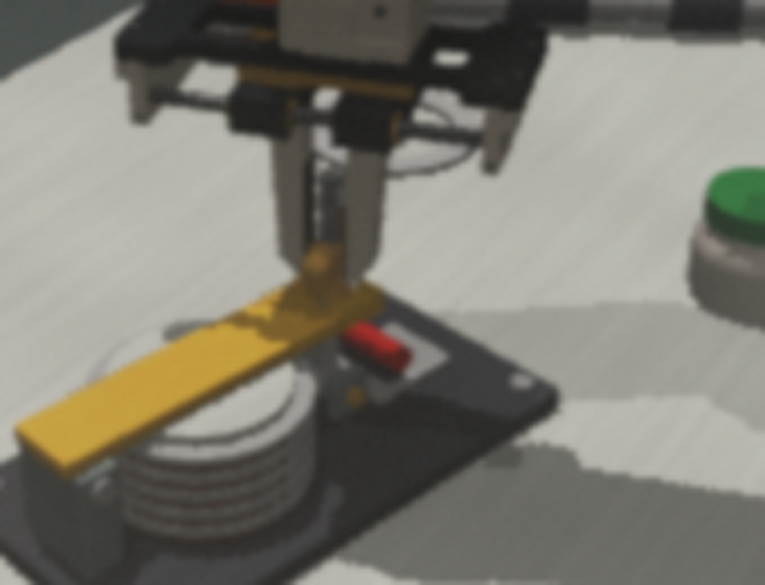

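Call:
{"op": "step_arm", "data": {"plan": [0,0,-0.001,-0.03,-1,0,0,-0.002,-0.06,-1,0,0,-0.005,-0.1,-1,0,0,-0.005,-0.1,-1,0,0,-0.005,-0.1,-1], "newtons": 20}}

```text
time: 6.6
position: [0.5337, -0.0298, 0.1026]
eef_rot: [0.462, 0.887, 0.0, -0.0]
force: [0.5, -0.1, 1.5]
width: 0.194
```

```bash
python3 look.py 6
```

```text
6.6 [ 0.2976  0.5988 -0.5007  2.1187  0.5428  0.5505  0.0094] [ 0.5337 -0.0298  0.1026] [ 0.4615  0.8871  0.0001 -0.0002] [ 0.4889 -0.15    1.549 ] [ 0.0355 -0.2956 -0.0591] 0.1939952450273635 psi 2.1821159459795023
```

View pics/side6c.png

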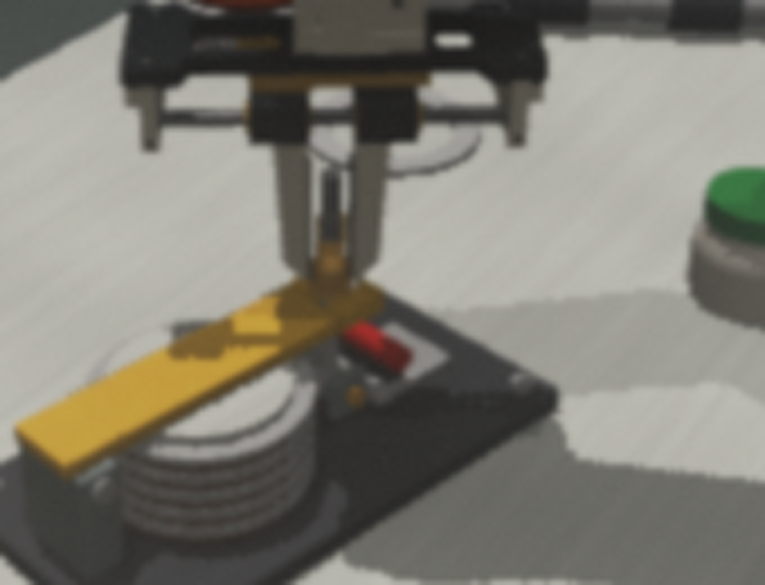

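Call:
{"op": "step_arm", "data": {"plan": [0,0,-0.002,-0.035,-1,0,0,-0.004,-0.07,-1,0,0,-0.0055,-0.105,-1,0,0,-0.007,-0.14,-1,0,0,-0.009,-0.175,-1,0,0,-0.011,-0.21,-1,0,0,-0.013,-0.245,-1,0,0,-0.015,-0.28,-1,0,0,-0.0165,-0.315,-1,0,0,-0.018,-0.35,-1], "newtons": 20}}

```text
time: 7.48
position: [0.5332, -0.0307, 0.1047]
eef_rot: [-0.072, 0.997, -0.001, -0.001]
force: [-0.2, -2.3, 2.5]
width: 0.192
```

```bash
python3 look.py 7
```

```text
7.4833 [ 0.4913  0.6741 -0.8027  2.1058  0.7836  0.6922  0.8717] [ 0.5332 -0.0307  0.1047] [-0.0724  0.9974 -0.001  -0.0008] [-0.1972 -2.3374  2.5103] [-0.6397 -0.005  -0.1257] 0.1920663731081729 psi 3.2865353867519618
```

View pics/side7c.png

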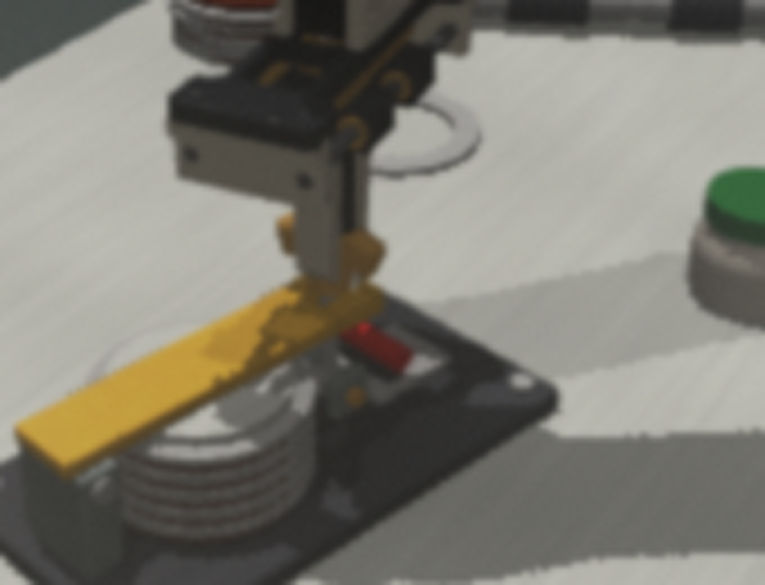

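Call:
{"op": "step_arm", "data": {"plan": [0,0,-0.002,-0.032,-1,0,0,-0.004,-0.064,-1,0,0,-0.0055,-0.096,-1,0,0,-0.007,-0.128,-1,0,0,-0.009,-0.16,-1,0,0,-0.011,-0.192,-1,0,0,-0.013,-0.224,-1,0,0,-0.015,-0.256,-1,0,0,-0.016,-0.288,-1,0,0,-0.017,-0.32,-1], "newtons": 20}}

```text
time: 8.37
position: [0.5338, -0.0314, 0.1067]
eef_rot: [-0.543, 0.84, -0.001, -0.001]
force: [1.4, -5.4, 3.4]
width: 0.194
```

```bash
python3 look.py 8
```

```text
8.3667 [ 0.6255  0.7737 -1.0468  2.0961  0.9396  0.8516  1.7177] [ 0.5338 -0.0314  0.1067] [-0.5428  0.8399 -0.0011 -0.0013] [ 1.3643 -5.3542  3.422 ] [-1.2892 -0.4876 -0.172 ] 0.19436378564857096 psi 4.289041160949967
```

View pics/side8c.png

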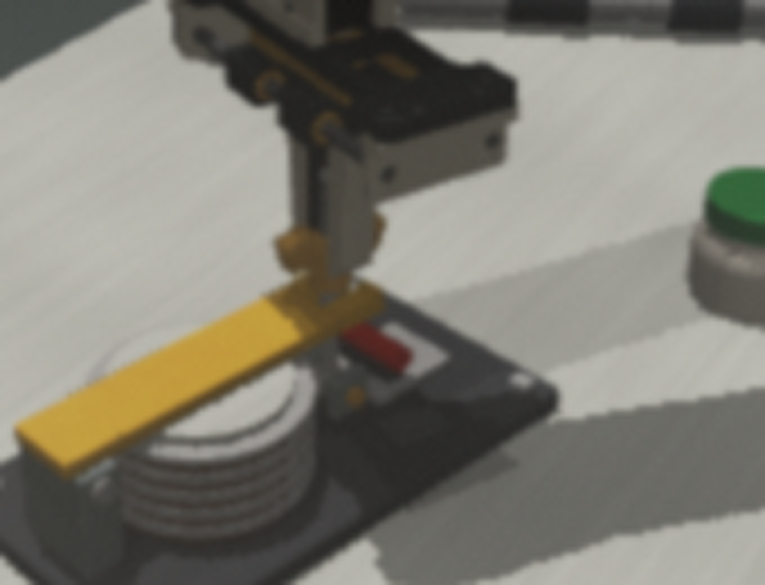

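Call:
{"op": "step_arm", "data": {"plan": [0,0,0,0,-0.4,0,0,0,0,-0.4,0,0,0,0,-0.4,0,0,0,0,-0.4]}}

```text
time: 8.75
position: [0.5335, -0.0293, 0.1067]
eef_rot: [-0.543, 0.84, 0.0, -0.0]
force: [-0.4, 0.4, -0.4]
width: 0.301
```

```bash
python3 look.py 9
```

```text
8.75 [ 0.6245  0.7738 -1.0483  2.097   0.9382  0.8491  1.7164] [ 0.5335 -0.0293  0.1067] [-0.5429  0.8398  0.0002 -0.0002] [-0.4345  0.3646 -0.3714] [ 0.126  -0.1496 -0.0219] 0.30122190409288263 psi 4.289475337158803
```

View pics/side9c.png

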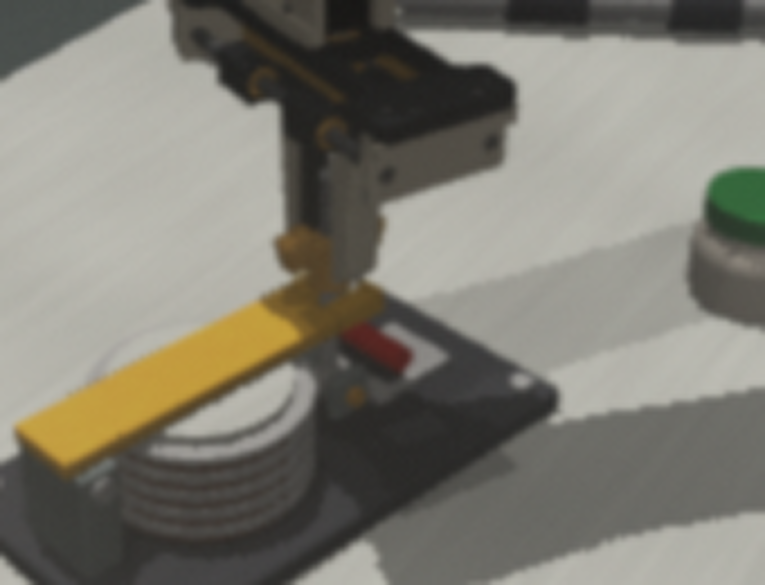

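Call:
{"op": "step_arm", "data": {"plan": [0.017,-0.01,0,0,-0.4,0.017,-0.01,0,0,-1,0.017,-0.01,0,0,-1,0.017,-0.01,0,0,-1,0.017,-0.01,0,0,-1,0.017,-0.01,-0.002,-0.03,-1,0.017,-0.01,-0.004,-0.06,-1,0.017,-0.01,-0.005,-0.096,-1,0.017,-0.01,-0.005,-0.096,-1,0.017,-0.01,-0.005,-0.096,-1], "newtons": 20}}

```text
time: 9.63
position: [0.5342, -0.0322, 0.1073]
eef_rot: [-0.662, 0.749, 0.0, 0.0]
force: [0.6, -0.7, -0.2]
width: 0.194
```

```bash
python3 look.py 10
```

```text
9.6333 [ 0.661   0.8084 -1.1145  2.0935  0.9755  0.9007  1.9837] [ 0.5342 -0.0322  0.1073] [-0.6621  0.7495  0.0001  0.    ] [ 0.583  -0.6631 -0.2033] [-0.0926 -0.2121 -0.12  ] 0.19406761487055127 psi 4.588707325164885
```

Call:
{"op": "step_arm", "data": {"plan": [0,0,0,0,0,0,0,0,0,0,0,0,0,0,0.3,0,0,0,0,0.3]}}

```text
time: 10.02
position: [0.5341, -0.0318, 0.1075]
eef_rot: [-0.663, 0.748, -0.0, 0.0]
force: [0.7, -0.2, 0.6]
width: 0.43
```

```bash
python3 look.py 11
```

```text
10.0167 [ 0.6603  0.8079 -1.1146  2.0939  0.9756  0.9007  1.9861] [ 0.5341 -0.0318  0.1075] [-0.6633  0.7483 -0.0001  0.    ] [ 0.672  -0.2268  0.5516] [ 0.1082 -0.1245 -0.0319] 0.42986658806827144 psi 4.592047719255216
```

View pics/side11c.png

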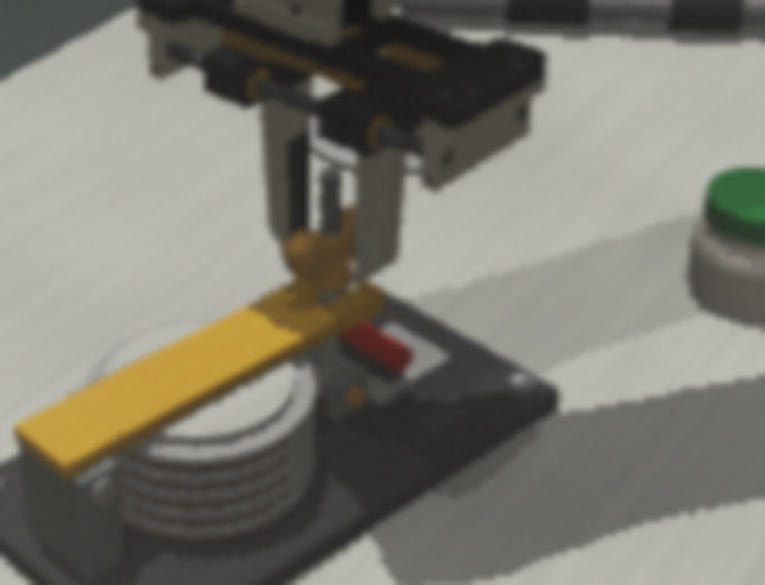

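Call:
{"op": "step_arm", "data": {"plan": [0,0,-0.3,0,0.3,0,0,-0.6,0,0.3,0,0,-0.7,0,0.3,0,0,-0.7,0,0,-0.1,-0.01,-0.7,0.0305,-1,-0.199,-0.019,-0.7,0.0305,-1,-0.199,-0.019,-0.7,0.0305,-1,-0.199,-0.019,-0.7,0.0305,-1,-0.199,-0.019,-0.7,0.0305,-1]}}

```text
time: 10.82
position: [0.5389, -0.0085, 0.1908]
eef_rot: [-0.628, 0.778, 0.0, -0.001]
force: [0.4, 0.3, -0.1]
width: 0.269
```

```bash
python3 look.py 12
```

```text
10.8167 [ 0.6741  0.6956 -1.1857  2.0166  0.7887  0.9915  2.013 ] [ 0.5389 -0.0085  0.1908] [-0.6279  0.7783  0.0003 -0.0005] [ 0.3809  0.2776 -0.0874] [ 0.0982 -0.0425  0.0209] 0.26850638668541776 psi 4.499211478630402
```

View pics/side12c.png

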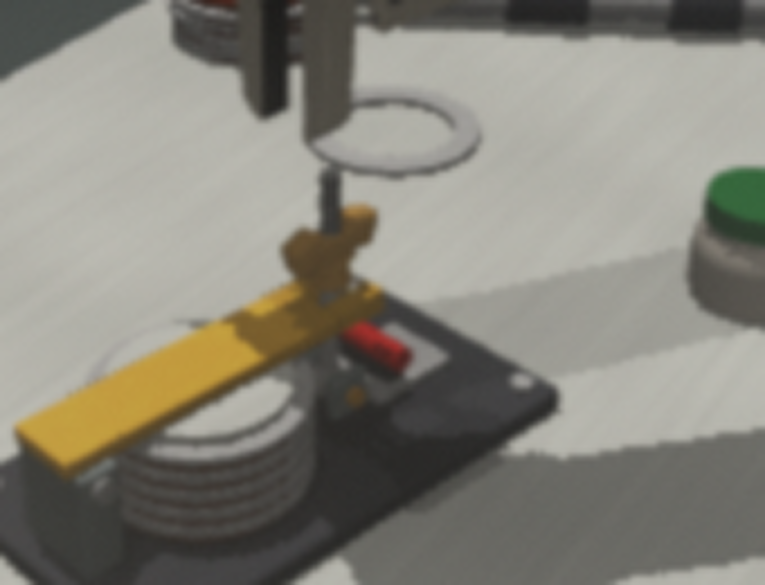

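Call:
{"op": "step_arm", "data": {"plan": [0,0,0,0.036,-1,0,0,0,0.072,-1,0,0,0,0.108,-1,0,0,0,0.144,-1,0,0,0,0.18,-1,0,0,0,0.216,-1,0,0,0,0.252,-1,0,0,0,0.288,-1,0,0,0,0.324,-1,0,0,0,0.36,-1]}}

```text
time: 11.7
position: [0.539, -0.0092, 0.1911]
eef_rot: [-0.109, 0.994, -0.0, -0.0]
force: [0.3, 0.1, 0.4]
width: 0.003
```

Call:
{"op": "step_arm", "data": {"plan": [0,0,0,0.036,-1,0,0,0,0.072,-1,0,0,0,0.108,-1,0,0,0,0.144,-1,0,0,0,0.18,-1,0,0,0,0.216,-1,0,0,0,0.252,-1,0,0,0,0.288,-1,0,0,0,0.324,-1,0,0,0,0.36,-1]}}

```text
time: 12.53
position: [0.5389, -0.009, 0.191]
eef_rot: [0.44, 0.898, -0.0, -0.0]
force: [0.8, 1.0, -0.8]
width: 0.004
```

Call:
{"op": "step_arm", "data": {"plan": [0,0,0,0.036,-1,0,0,0,0.072,-1,0,0,0,0.108,-1,0,0,0,0.144,-1,0,0,0,0.18,-1,0,0,0,0.216,-1,0,0,0,0.252,-1,0,0,0,0.28,-1,0,0,0,0.28,-1]}}

```text
time: 13.28
position: [0.5389, -0.0088, 0.1911]
eef_rot: [0.78, 0.626, -0.0, -0.0]
force: [0.5, 0.0, -0.3]
width: 0.001
```

```bash
python3 look.py 13; python3 - <<'E'
from h import *
save('top','top13')
c=cv2.imread('pics/top13.png')[150:290,210:390];cv2.imwrite('pics/top13c.png',cv2.resize(c,None,fx=4,fy=4))
E
```

```text
13.2833 [ 0.1536  0.4429 -0.3344  2.0459  0.2237  0.6878 -0.5436] [ 0.5389 -0.0088  0.1911] [ 0.7801  0.6256 -0.0004 -0.0001] [ 0.4792  0.036  -0.2953] [-0.0217 -0.0053  0.0287] 0.0007062248083958001 psi 1.3518641087237453
```

View pics/side13c.png

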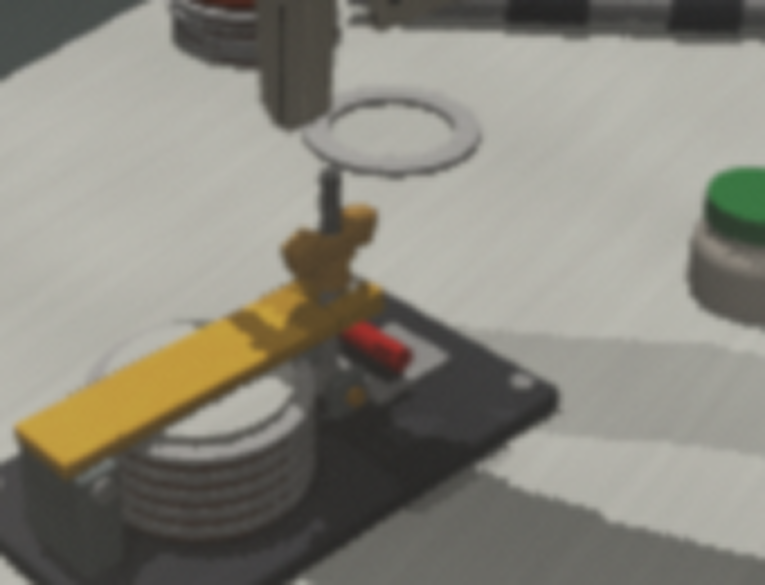

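View pics/top13c.png

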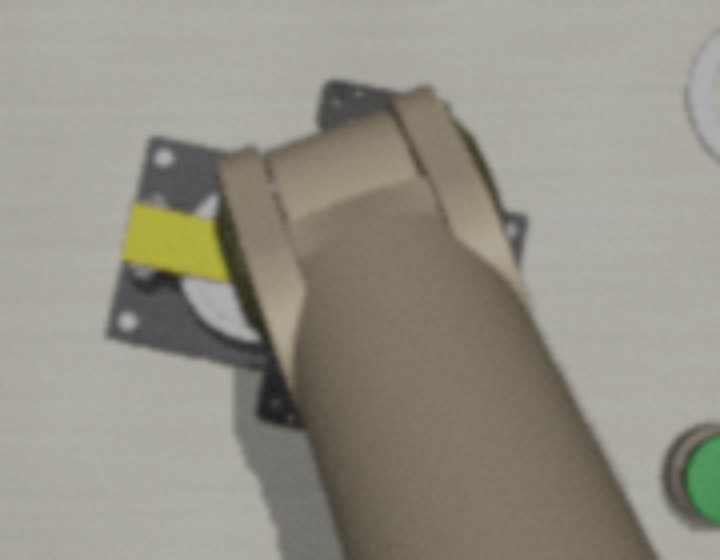

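Call:
{"op": "step_arm", "data": {"plan": [0,0,0.2,0,-1,0,0,0.375,0,-1,0,0,0.375,0,-1,0,0,0.375,0,-1,-0.04,0,0.375,0,-1,-0.07,0,0.375,0,-1,-0.07,0,0.375,0,-1]}}

```text
time: 13.97
position: [0.5378, -0.0177, 0.1474]
eef_rot: [0.779, 0.627, 0.001, 0.001]
force: [-0.0, -0.0, -0.6]
width: 0.002
```

```bash
python3 look.py 14; python3 - <<'E'
from h import *
p=bot.get_state()['position'];f=np.array([np.cos(-1.79),np.sin(-1.79)])
s0=(p[:2]-[.534,-.0317])@f*1e3; print('s',s0,'z',p[2])
for th in np.arange(0,1.3,.05):
  x=112*np.sin(th)-5*np.cos(th)-7.5; z=26+112*np.cos(th)+5*np.sin(th)+8
  print(round(th,2),round(x,1),round(z,1),round(-(x-s0)/120,3),round((p[2]*1e3-z)/120,3))
E
```

```text
13.9667 [ 0.1461  0.5018 -0.3072  2.0888  0.2669  0.5859 -0.5653] [ 0.5378 -0.0177  0.1474] [0.7793 0.6266 0.0005 0.0006] [-0.0497 -0.0193 -0.6348] [-0.0319 -0.0738  0.0597] 0.002229310808811975 psi 1.3544703277030659
s -14.817599086539557 z 0.1473656902178383
0.0 -12.5 146.0 -0.019 0.011
0.05 -6.9 146.1 -0.066 0.01
0.1 -1.3 145.9 -0.113 0.012
0.15 4.3 145.5 -0.159 0.016
0.2 9.9 144.8 -0.206 0.022
0.25 15.4 143.8 -0.252 0.03
0.3 20.8 142.5 -0.297 0.041
0.35 26.2 140.9 -0.342 0.054
0.4 31.5 139.1 -0.386 0.069
0.45 36.7 137.0 -0.429 0.086
0.5 41.8 134.7 -0.472 0.106
0.55 46.8 132.1 -0.513 0.127
0.6 51.6 129.3 -0.554 0.151
0.65 56.3 126.2 -0.593 0.176
0.7 60.8 122.9 -0.63 0.204
0.75 65.2 119.4 -0.667 0.233
0.8 69.4 115.6 -0.701 0.265
0.85 73.3 111.7 -0.735 0.297
0.9 77.1 107.5 -0.766 0.332
0.95 80.7 103.2 -0.796 0.368
1.0 84.0 98.7 -0.824 0.405
1.05 87.2 94.1 -0.85 0.444
1.1 90.0 89.3 -0.874 0.484
1.15 92.7 84.3 -0.896 0.525
1.2 95.1 79.2 -0.916 0.568
1.25 97.2 74.1 -0.934 0.611
```

View pics/side14c.png

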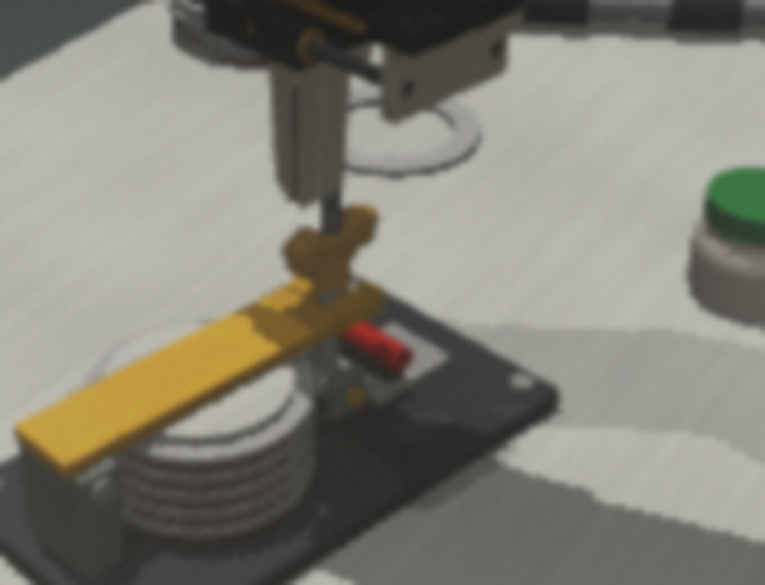

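Call:
{"op": "step_arm", "data": {"plan": [-0.019,0,0.011,0,-1,-0.035,0,0.011,0,-1,-0.05,0,0.011,0,-1,-0.066,0,0.01,0,-1,-0.08,0,0.01,0,-1,-0.095,0,0.011,0,-1,-0.113,0,0.012,0,-1]}}

```text
time: 14.6
position: [0.5347, -0.03, 0.1451]
eef_rot: [0.779, 0.627, 0.0, 0.0]
force: [0.6, 2.0, 2.5]
width: 0.003
```

```bash
python3 look.py 15
```

```text
14.6 [ 0.1694  0.5034 -0.3074  2.0954  0.2699  0.5793 -0.5449] [ 0.5347 -0.03    0.1451] [0.7791 0.6269 0.0001 0.0001] [0.602  1.9953 2.4878] [ 0.3866 -0.1691  0.0411] 0.003109104271099447 psi 1.3552058067589863
```

View pics/side15c.png

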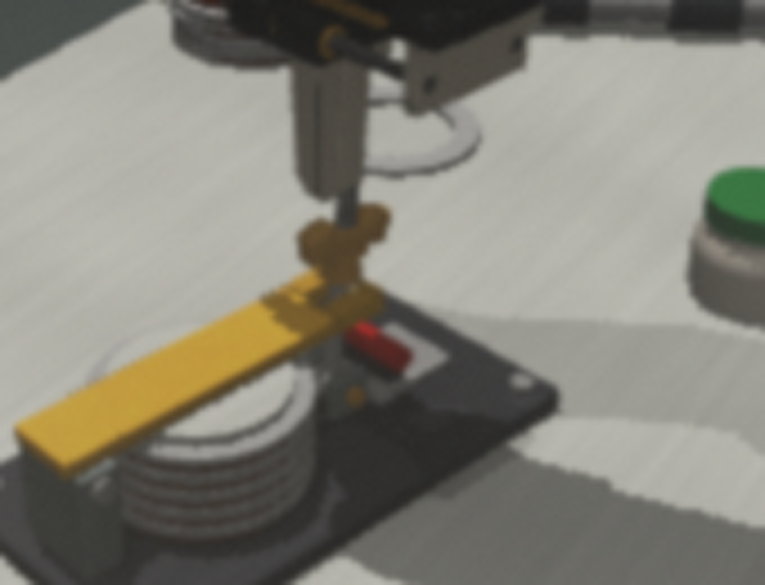

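Call:
{"op": "step_arm", "data": {"plan": [-0.023,0,0.002,0,-1,-0.046,0,0.004,0,-1,-0.07,0,0.007,0,-1,-0.093,0,0.01,0,-1,-0.116,0,0.014,0,-1]}}

```text
time: 15.07
position: [0.5314, -0.0439, 0.1432]
eef_rot: [0.779, 0.627, -0.0, -0.0]
force: [0.8, 2.2, -1.0]
width: 0.005
```

Call:
{"op": "step_arm", "data": {"plan": [-0.023,0,0.004,0,-1,-0.046,0,0.009,0,-1,-0.068,0,0.015,0,-1,-0.09,0,0.021,0,-1,-0.113,0,0.028,0,-1]}}

```text
time: 15.48
position: [0.5284, -0.057, 0.1398]
eef_rot: [0.779, 0.627, -0.0, -0.0]
force: [0.9, 2.0, -1.1]
width: 0.006
```

```bash
python3 look.py 16
```

```text
15.4833 [ 0.2189  0.5078 -0.306   2.1078  0.2776  0.5637 -0.5025] [ 0.5284 -0.057   0.1398] [ 0.7791  0.6269 -0.0001 -0.0001] [ 0.8544  1.9724 -1.1092] [ 0.4367 -0.189   0.0048] 0.00635180413497301 psi 1.3551312802985818
```

View pics/side16c.png

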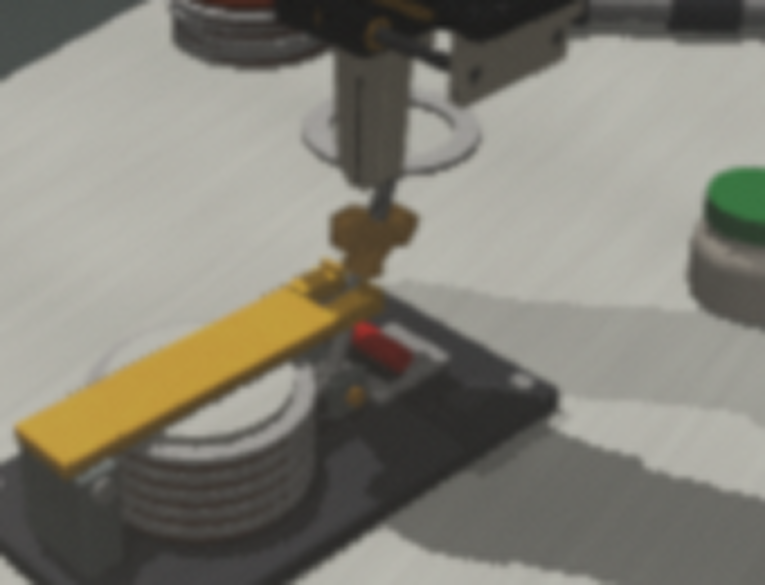

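Call:
{"op": "step_arm", "data": {"plan": [-0.022,0,0.007,0,-1,-0.044,0,0.015,0,-1,-0.066,0,0.023,0,-1,-0.087,0,0.032,0,-1,-0.109,0,0.042,0,-1,-0.13,0,0.052,0,-1,-0.15,0,0.062,0,-1,-0.171,0,0.073,0,-1,-0.191,0,0.085,0,-1,-0.212,0,0.097,0,-1]}}

```text
time: 16.37
position: [0.5231, -0.0819, 0.1281]
eef_rot: [0.779, 0.627, -0.0, -0.0]
force: [0.2, 1.6, -1.7]
width: 0.003
```

Call:
{"op": "step_arm", "data": {"plan": [-0.02,0,0.012,0,-1,-0.039,0,0.025,0,-1,-0.058,0,0.039,0,-1,-0.076,0,0.053,0,-1,-0.095,0,0.067,0,-1,-0.113,0,0.082,0,-1]}}

```text
time: 16.87
position: [0.5202, -0.0952, 0.1183]
eef_rot: [0.779, 0.627, -0.0, -0.0]
force: [-0.7, 1.1, -0.3]
width: 0.001
```

```bash
python3 look.py 17
```

```text
16.8667 [ 0.2793  0.5381 -0.2907  2.1302  0.3047  0.5119 -0.4555] [ 0.5202 -0.0952  0.1183] [ 0.7791  0.6269 -0.     -0.    ] [-0.7393  1.092  -0.2875] [ 0.4668  0.0139 -0.0258] 0.0013605691159921263 psi 1.3550519596462682
```

View pics/side17c.png

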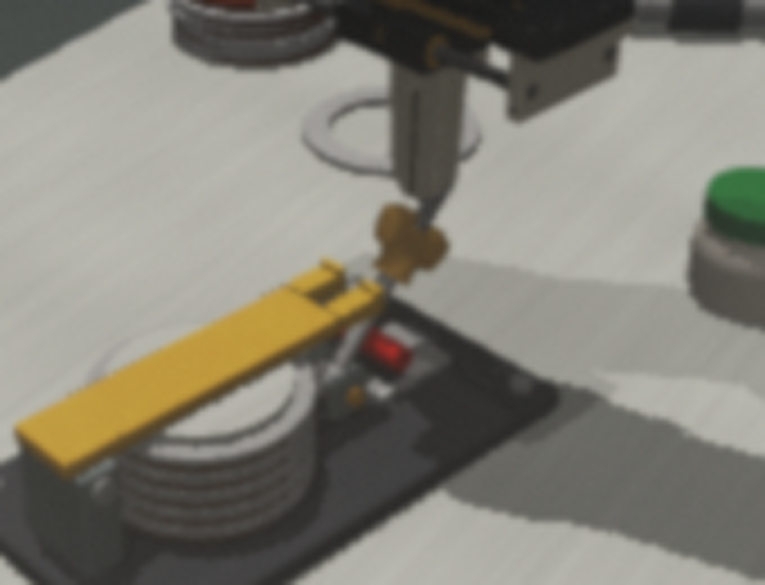

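Call:
{"op": "step_arm", "data": {"plan": [-0.017,0,0.016,0,-1,-0.034,0,0.032,0,-1,-0.051,0,0.048,0,-1,-0.068,0,0.064,0,-1,-0.068,0,0.064,0,-1]}}

```text
time: 17.33
position: [0.5183, -0.1034, 0.1104]
eef_rot: [0.779, 0.627, -0.0, -0.0]
force: [-0.6, 0.5, 0.4]
width: 0.005
```

```bash
python3 look.py 18
```

```text
17.3333 [ 0.2895  0.5502 -0.2837  2.1363  0.3141  0.4942 -0.4489] [ 0.5183 -0.1034  0.1104] [ 0.7793  0.6267 -0.0002 -0.0001] [-0.6012  0.5464  0.3587] [ 0.1769 -0.036  -0.0011] 0.005191465744342619 psi 1.3546300239422782
```

View pics/side18c.png

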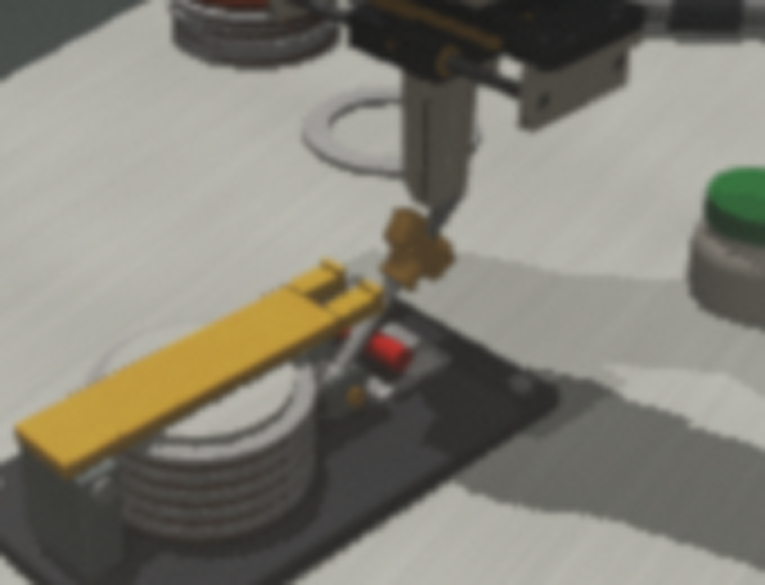

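Call:
{"op": "step_arm", "data": {"plan": [-0.008,0,0.009,0,-1,-0.016,0,0.018,0,-1,-0.016,0,0.018,0,-1]}}

```text
time: 17.63
position: [0.518, -0.105, 0.1085]
eef_rot: [0.779, 0.627, -0.0, -0.0]
force: [0.9, 0.8, 0.2]
width: 0.005
```

Call:
{"op": "step_arm", "data": {"plan": [-0.008,0,0.009,0,-1,-0.015,0,0.017,0,-1,-0.015,0,0.017,0,-1]}}

```text
time: 17.88
position: [0.5177, -0.1067, 0.1065]
eef_rot: [0.779, 0.627, -0.0, -0.0]
force: [0.4, 0.0, 1.0]
width: -0.0
```

```bash
python3 look.py 19
```

```text
17.8833 [ 0.2932  0.5563 -0.2802  2.1392  0.3189  0.4848 -0.4466] [ 0.5177 -0.1067  0.1065] [ 0.7792  0.6268 -0.0001 -0.    ] [0.4239 0.0451 1.0169] [ 0.1551 -0.0232  0.0358] -0.0002944826924138314 psi 1.3549738449211415
```

View pics/side19c.png

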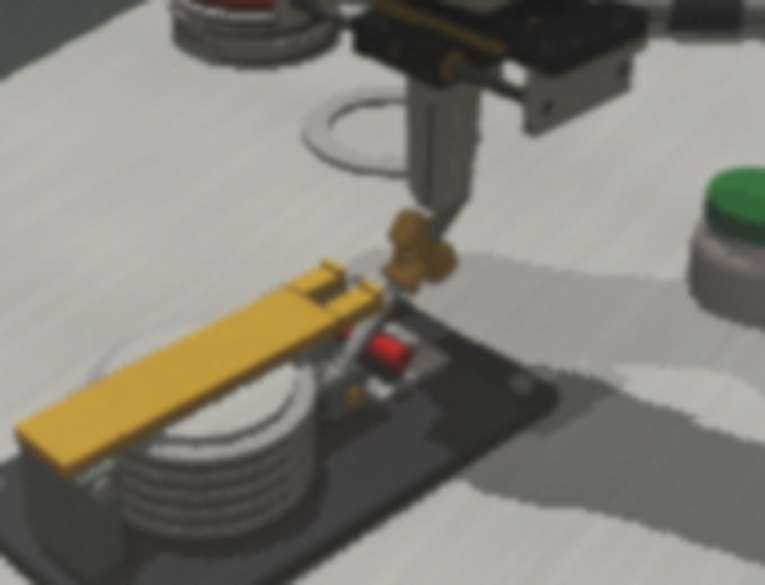

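Call:
{"op": "step_arm", "data": {"plan": [-0.008,0,0.009,0,-1,-0.015,0,0.018,0,-1,-0.015,0,0.018,0,-1]}}

```text
time: 18.18
position: [0.5173, -0.1083, 0.1043]
eef_rot: [0.779, 0.627, -0.0, -0.0]
force: [-0.9, 1.4, 1.2]
width: 0.007
```

```bash
python3 look.py 20
```

```text
18.1833 [ 0.295   0.5598 -0.2783  2.1408  0.3214  0.4799 -0.4455] [ 0.5173 -0.1083  0.1043] [ 0.7791  0.6269 -0.0001 -0.0001] [-0.9131  1.366   1.2178] [ 0.2441  0.0778 -0.0056] 0.006919880514042197 psi 1.3550150300196522
```

Call:
{"op": "step_arm", "data": {"plan": [-0.008,0,0.009,0,-1,-0.015,0,0.018,0,-1,-0.015,0,0.018,0,-1]}}

```text
time: 18.48
position: [0.517, -0.11, 0.1022]
eef_rot: [0.779, 0.627, 0.0, -0.0]
force: [-0.3, 1.8, 1.4]
width: 0.006
```

```bash
python3 look.py 21
```

```text
18.4833 [ 0.2967  0.5631 -0.2764  2.1422  0.3239  0.475  -0.4445] [ 0.517  -0.11    0.1022] [ 0.7791  0.6269  0.     -0.    ] [-0.2577  1.7604  1.4065] [0.4148 0.0826 0.0297] 0.0060212553392927125 psi 1.3551760488036508
```

View pics/side21c.png

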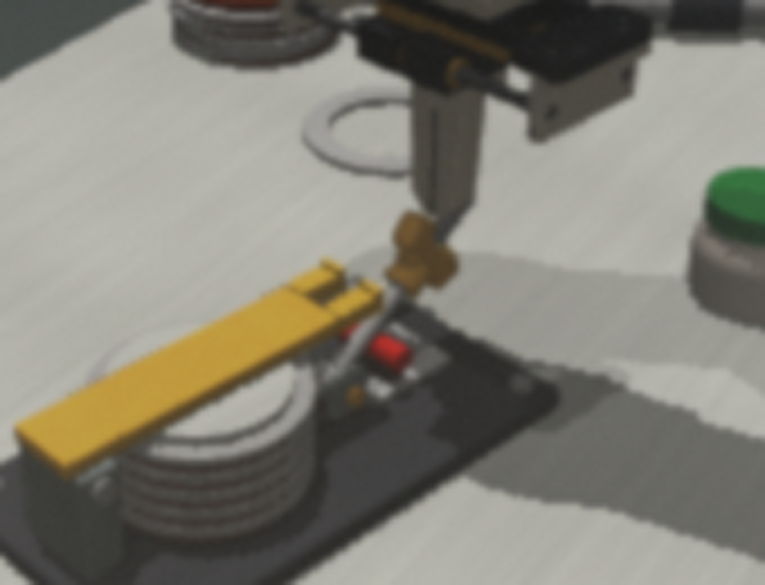

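Call:
{"op": "step_arm", "data": {"plan": [-0.007,0,0.009,0,-1,-0.007,0,0.009,0,-1,-0.007,0,0.009,0,-1]}}

```text
time: 18.78
position: [0.5168, -0.1107, 0.1012]
eef_rot: [0.779, 0.627, 0.0, -0.0]
force: [-0.8, 3.0, 2.1]
width: 0.004
```

```bash
python3 look.py 22
```

```text
18.7833 [ 0.2974  0.5647 -0.2755  2.1429  0.3251  0.4727 -0.4442] [ 0.5168 -0.1107  0.1012] [ 0.7791  0.6269  0.     -0.0001] [-0.8336  2.9564  2.116 ] [ 0.6166  0.052  -0.0136] 0.0043765637474010854 psi 1.3551804451926122
```

Call:
{"op": "step_arm", "data": {"plan": [-0.007,0,0.009,0,-1,-0.007,0,0.009,0,-1,-0.007,0,0.009,0,-1]}}

```text
time: 19.08
position: [0.5166, -0.1116, 0.1001]
eef_rot: [0.779, 0.627, 0.0, -0.0]
force: [-0.3, 3.2, 3.6]
width: 0.006
```

```bash
python3 look.py 23
```

```text
19.0833 [ 0.2982  0.5664 -0.2744  2.1436  0.3264  0.4703 -0.4437] [ 0.5166 -0.1116  0.1001] [ 0.7791  0.6269  0.     -0.    ] [-0.275   3.2306  3.602 ] [ 0.7415  0.0392 -0.063 ] 0.006031494816156412 psi 1.355209235152907
```

Call:
{"op": "step_arm", "data": {"plan": [0,0,0,0,-1,0,0,0,0,-1,0.005,0,-0.01,0,-1,0.01,0,-0.03,0,-1,0.01,0,-0.1,0,-1,0.01,0,-0.3,0,-1,0.01,0,-0.6,0,-1,0.01,0,-0.8,0,-1,0.01,0,-0.8,0,-1,0.01,0,-0.8,0,-1]}}

```text
time: 19.97
position: [0.5175, -0.1113, 0.1979]
eef_rot: [0.779, 0.626, 0.001, 0.001]
force: [-0.2, -0.1, -0.9]
width: 0.007
```

```bash
python3 look.py 24; python3 - <<'E'
from h import *
for n in('wings','bolt_end','bolt','nut','stop'):
    for d in bot.find_in(n,'side')[:1]: print(n,round(d['p'],2),(np.array(d['box'])*[560,420,560,420]).round(1))
# predicted bolt end / wings for thetas
f=np.array([np.cos(-1.79),np.sin(-1.79)])
for th in(.85,.9,.95,1.0,1.05):
  P=[[*(np.array([.534,-.0317])+f*L*np.sin(th)),.026+L*np.cos(th)] for L in(.122,.0835)]
  print(th,((proj('side',P)-[225,170])*4.5).round(0).tolist())
E
```

```text
19.9667 [ 0.3679  0.4239 -0.3595  2.0618  0.231   0.6901 -0.3579] [ 0.5175 -0.1113  0.1979] [0.7794 0.6265 0.0008 0.0014] [-0.2187 -0.0943 -0.8506] [-0.0552 -0.056   0.0501] 0.007076519204645326 psi 1.354029161010745
wings 0.7 [309.5 215.4  17.3  21.5]
bolt_end 0.81 [294.2 213.7  32.3  40.5]
bolt 0.84 [293.1 211.8  37.5  45.4]
nut 0.74 [312.4 218.1  14.8  15.1]
stop 0.62 [304.1 240.9  18.1  20.6]
0.85 [[455.0, 178.0], [415.0, 240.0]]
0.9 [[460.0, 183.0], [419.0, 243.0]]
0.95 [[464.0, 189.0], [422.0, 247.0]]
1.0 [[468.0, 195.0], [425.0, 251.0]]
1.05 [[472.0, 201.0], [427.0, 255.0]]
```

View pics/side24c.png

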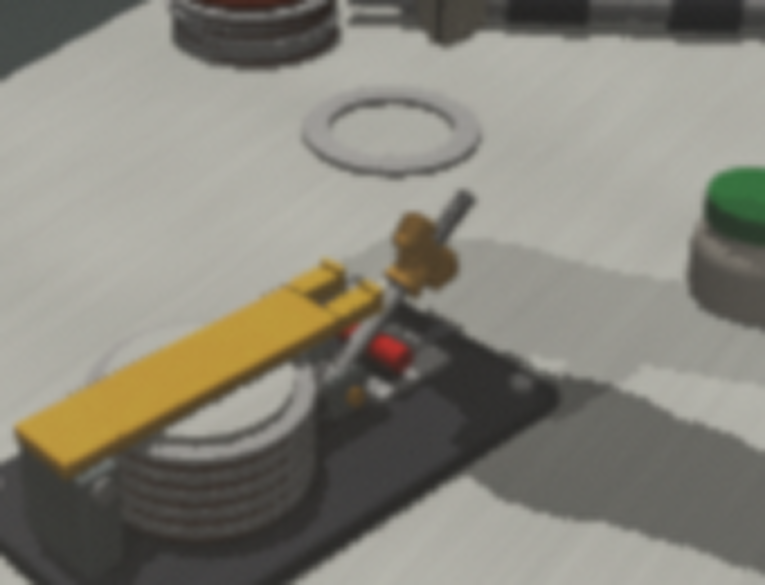

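```bash
python3 - <<'E'
from h import *
print(bot.close_job(), bot.get_state()['time'])
E
```

```text
the job is handed in; nothing more can be done
the job is handed in; nothing more can be done
```

I opened the swing bolt and handed the job in at about 20 s. The hand-in gives no verdict.

**Nut:** I gripped the wing nut at about 20 N and turned it anticlockwise about 2.7 rad in two grips. I estimate that puts it 3.2 rad from tight, raised about 6.5 mm. The side picture showed the collar clear of the horns. The highest force on the tool while turning was about 6.5 N.

**Swing:** I pushed the bolt out with the closed fingertips, using about 2 N, and it passed the horns without catching. The force then rose steadily to about 4.8 N over the last 5 mm, as expected from the sprung stop bar. I backed the arm straight up, clear of everything.

**Last checks:**
- The bolt stayed at about 0.98 rad, lying on the red bar in the side picture.
- The force on the tool was back to about zero.
- The ring and the tin look unmoved in the side pictures. I did not look at the screwdriver again, but the arm never went near it.

**Less certain:**
- **Stop force:** I could not read it directly. I worked out about 8–10 N from the tip force.
- **Contact angle:** The top picture suggested the bolt would meet the bar at about 0.90 rad. The force rise put it nearer 0.93.
- **Grip width:** The jaws read 18 mm on the 14 mm wings throughout. The pictures showed the nut turning with the jaws.

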